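Wind the bottle level in the decanting cradle

ROBOT

A 6-joint arm with a two-finger parallel gripper is mounted at the origin on the work surface. World frame = base frame: x ahead of the robot, y to its left, z up, the work surface at z = 0. Lengths are in m, angles in rad, forces in N, time in s.
With the tool pointing down it reaches from about 0.3 to 0.775 m from the base axis. Payload 14.6 kg.
Tool frame: the origin (TCP) lies on the centre line of the jaws, within the pads' length; the fingertips stand ctrl.tcp_to_tips ahead of it and the grasp point (between the pads) lies 2 mm behind it (ctrl.tcp_to_tips is the distance from the TCP to the fingertips, in m); z points along the fingers, y is the line along which they close (so a half turn about z gives the same grasp; the last joint's range is limited). The gripper opens to 94 mm and grips with 3 to 60 N. Pads are 16 mm wide; open, the fingers measure 119 mm over their backs; the gripper's body (75 mm by 177 mm) begins 78 mm behind the grasp point.
Start: joints at [1.157, 0.3, 1.521, -0, 1.321, -0.067], TCP at [0.187, 0.517, 0.222] pointing down, gripper open.
Joint ranges: [-3.03, 3.03], [-0.79, 2.21], [0.23, 2.52], [-1.04, 4.18], [0, 3.07], [-2.55, 2.55]. Speed limits (rad/s): [2.22, 2.22, 2.57, 3.14, 3.14, 3.14].

INTERFACE

Orientations are given as [roll, pitch, yaw] about the fixed x, y, z axes, in that order (R = Rz(yaw) Ry(pitch) Rx(roll)).
In Python, from station import telemetry, viewer, hand_in, ctrl gives the robot as it stands.
- The arm moves only by the tool step_arm, never from a script. Its argument "plan" is a list of rows, each an object of numbers: "dx", "dy", "dz": the shift along the tool's x, y, z scaled (see below); "rx", "ry", "rz": the turn, a rotation vector about the tool's x, y, z scaled (see below); "claw": the closure, from 0 (fully open) to 1 (shut). In form: [{"dx": .., "dy": .., "dz": .., "rx": .., "ry": .., "rz": .., "claw": ..}, ...]. A call has 1 to 10 rows; each row shifts and turns the commanded pose from where the row before left it, along the tool's axes as they then stand; what a row does not reach is not made up. The controller multiplies each number of a shift by 0.1 m and each number of a turn by 90 degrees. A row lasts 1/10 s, in which the tool goes at most 50 mm and 8.59 degrees, less where a joint would pass 70% of its speed; a pose out of reach is approached as far as the arm can. A call with a number of a shift or a turn outside -1 to 1 is refused whole. A call with a gripper value outside its range is refused whole. The fingers move at their own pace and stop on an object; "grip_force" is the grip in N (left out, the last holds). Time passes only in rows, so rows that do not move let the fingers close. It gives the time, the measured TCP pose, the force, the opening and the grip force at its end, in the units of the state.
- telemetry.get_obs(): the state, without advancing time (a new reading comes with each control period).
- viewer.camera(name): name is "scene" or "side" or "wrist"; returns a dict with "img" (420x560x3 uint8, red, green, blue), "z_map" (420x560 float32, m along the optical axis (not along the pixel's ray), 0 where there is no reading), "fx", "fy", "cx", "cy" (pixels), "dist" ([k1, k2, p1, p2, k3] as OpenCV has them; the pictures are not rectified), "R" (3x3) and "t" (3): a world point X has camera coordinates R X + t; the wrist camera has in their place "tool_from_camera" (4x4, takes a point from camera to tool coordinates, whose origin is the TCP and whose axes are the flange's). Camera axes: x right, y down, z forward; pixel columns grow to the right and rows downward; lengths in m; the calibration is good to about 2 mm. A picture is of the moment at which its call begins: read the wrist's pose just before it.
- hand_in(): hands the job in; it is judged then, once.
Trained networks look in a picture, given as the dict that the camera call returned (one of the last four; its "shot" number tells which), for a name from the list of things; names that differ only in an ending like _2 or _b are one class to them, and where a whole thing is asked for, a point or a joint stands for the part that bears it (a point fixed in the world has none). Each returns a list of dicts, best first, with "score" (0 to 1); they miss things now and then, are a little off and sometimes report something else, mostly with a low value. They report only what shows in the picture. A call takes as long as a camera call.
- viewer.recognise(target, picture): "rect" ([left, top, right, bottom] in pixels, round what is visible of it).
The state is a dict: "time_s": time; "qpos": joint angles; "joint_vel": joint speeds; "tau": joint torques, N m; "ee_pos": TCP position; "eef_rot": TCP orientation; "force": force on the tool from outside, world axes, zero at the start; "moment": the same for the moment, N m; "grip_width": finger opening in m; "grip_force": force on a finger pad.
Only numpy, scipy, OpenCV 4.12 (cv2) and the standard library are available. Lean on these libraries where they do the work, as an engineer would, in place of code of your own. Each camera call takes 0.05 s, during which the arm holds its last target. There are 200 camera calls.

TASK

On the dining table a wine bottle lies neck-up in a decanting cradle. Take the cradle's crank by its free-spinning wooden grip and wind it clockwise, seen from above, until the bottle lies level, then let go. Keep off the bottle and do not turn the crank of the coffee mill standing nearby.

Things in the scene. Friction and masses are not known exactly. Their poses are not given: they have to be found in the camera images.
- stand: Fixed decanting stand, wooden base 335 x 120 x 16 mm. Origin on the table under the vertical brass screw, which is the crank's axis; x runs along the base to the bottle's neck, z up. The brass crank arm (14 mm wide, top 244 mm above the table) carries the grip 60 mm from the axis; turning takes about 2 N at the grip and it stays where left. Crank stop 0.15 rad of tilt past level.
- cradle: Tilting cradle with a green wine bottle (74 x 300 mm) strapped in. Origin: its pivot, 215 mm along the stand's x, 165 mm up; x along the bottle to the neck, y the pivot. Level when x is horizontal; starts neck-up by 0.36 to 0.58 rad. Each clockwise crank turn seen from above lowers the neck 0.377 rad (0.06 rad per rad). Level, the bottle tops out at 205 mm, below the crank arm.
- grip: The crank's grip: an upright round wooden handle, 24 mm across, 45 mm tall, on the end of the crank arm, spinning freely about its own vertical axis. Origin: centre of its underside, 247 mm above the table, 60 mm from the crank axis; z up along it, top at 292 mm.
- mill_knob (a point): Top of the small knob (20 mm across) on the crank of the coffee mill, a wooden box 100 x 100 x 110 mm with a brass dome and a short crank on top; the knob top is 183 mm above the table. Not to be turned.

How it is judged:
On the way:
1. the crank is being turned by its grip, in the fingers, with the bottle part of the way to level (contact force between the fingers and grip above 0.3 N and angle between cradle's own x axis and vertical between 1.3 and 1.47 rad), for 0.2 s.
At the end, for the whole second after the job is handed in: The bottle in the cradle lies level within 6 degrees (0.105 rad), and the crank stands still (angle between cradle's own x axis and vertical between 1.466 and 1.676 rad and linear speed of grip below 0.02 m/s); the robot touches nothing.
It fails at once if the robot pushes on the bottle or its cradle (contact force between any of the fingers, the arm and cradle above 2 N).
It fails at once if the coffee mill's crank is turned (its knob moves more than 25 mm) (distance of mill_knob from where it was at the start of the episode above 0.025 m).
It also fails if it takes over 58 s, if anything falls off the work surface, if the arm or the gripper's body presses on something with over 40 N, if the wrist force passes 120 N, or if a joint passes its speed limit or range.

## Working session

There is one attempt and no reset: what is moved stays moved. The work goes in short steps, Python scripts to look and compute and a tool call to move; the robot and the scene stay as the last step left them, time stands still between calls to the robot, and variables do not carry over. Pictures are saved under pics/ and viewed, at most 10 in all, crops included, and the job is handed in when it is done.

Besides the shell and the picture viewer there is one more tool, called after ">>>" as name(argument=value, ...), one argument or row to a line, values as JSON. step_arm: Moves the arm, as the interface text tells. Shifts and turns lie within -1 to 1; 1 stands for 0.1 m of shift or 90 degrees of turn. Its arguments: {"type":"object","properties":{"plan":{"type":"array"},"grip_force":{"type":"number"}},"required":["plan"]}

```bash
mkdir -p pics; cat > h.py <<'E'
import numpy as np,cv2
from station import telemetry,viewer,hand_in,ctrl
from scipy.spatial.transform import Rotation as Ro
def cam(n):
    o=telemetry.get_obs(); p=viewer.camera(n); 
    if n=="wrist":
        T=np.eye(4);T[:3,:3]=Ro.from_euler('xyz',o['eef_rot']).as_matrix();T[:3,3]=o['ee_pos']
        p['W']=T@np.array(p['tool_from_camera'])
    else:
        T=np.eye(4);T[:3,:3]=p['R'];T[:3,3]=p['t'];p['W']=np.linalg.inv(T)
    return p
def cloud(p):
    h,w=p['z_map'].shape
    uv=np.stack(np.meshgrid(np.arange(w),np.arange(h)),-1).reshape(-1,1,2).astype(np.float32)
    K=np.array([[p['fx'],0,p['cx']],[0,p['fy'],p['cy']],[0,0,1.]])
    n=cv2.undistortPoints(uv,K,np.array(p['dist'],float)).reshape(h,w,2)
    z=p['z_map'][...,None]
    c=np.concatenate([n*z,z],-1)
    X=c@p['W'][:3,:3].T+p['W'][:3,3]
    X[p['z_map']==0]=np.nan
    return X
def save(p,f): cv2.imwrite('pics/'+f,p['img'][...,::-1])
E
python3 - <<'E'
from h import *
o=telemetry.get_obs(); print(o); print(ctrl.tcp_to_tips)
ims=[]
for n in ['scene','side']:
    p=cam(n); X=cloud(p); im=p['img'].copy()
    for t in ['stand','cradle','grip','mill_knob']:
        for r in viewer.recognise(t,p)[:2]:
            a=[int(v) for v in r['rect']]; 
            c=X[a[1]:a[3]+1,a[0]:a[2]+1].reshape(-1,3); print(n,t,round(r['score'],2),a,np.round(np.nanmedian(c,0),3))
            cv2.rectangle(im,a[:2],a[2:],(255,0,0),1); cv2.putText(im,t,(a[0],a[1]-2),0,.4,(255,0,0))
    cv2.imwrite(f'pics/{n}0.png',im[...,::-1])
    np.savez(f'{n}0.npz',X=X,img=p['img'])
E
```

```text
{'time_s': 0.0, 'qpos': array([ 1.15738046e+00,  3.00469081e-01,  1.52157478e+00,  2.49022918e-05,
        1.32074782e+00, -6.66003527e-02]), 'joint_vel': array([ 0.00130561, -0.00027019,  0.00038442,  0.00090716,  0.00061468,
       -0.00033807]), 'tau': array([-4.01498128e-04, -5.31813598e+01, -3.52725792e+01,  7.08052190e-02,
        2.45075324e-02, -1.44893720e-04]), 'ee_pos': array([0.18684301, 0.51702208, 0.22189011]), 'eef_rot': array([-3.14039789e+00, -1.03863396e-04,  2.79477090e+00]), 'force': array([ 0.47506297, -0.76396652, -0.52110497]), 'moment': array([ 0.0737003 , -0.03143824,  0.01255465]), 'grip_force': 0.0, 'grip_width': 0.09418634617066375}
0.017
scene stand 0.56 [273, 155, 444, 279] [0.523 0.131 0.002]
scene cradle 0.82 [286, 199, 445, 230] [0.551 0.121 0.138]
scene grip 0.58 [324, 158, 334, 176] [0.521 0.03  0.272]
scene mill_knob 0.59 [157, 171, 180, 187] [ 0.414 -0.379  0.143]
side stand 0.83 [231, 99, 286, 247] [0.552 0.107 0.018]
side cradle 0.76 [237, 99, 273, 224] [0.548 0.116 0.095]
side grip 0.67 [248, 140, 257, 156] [0.511 0.027 0.275]
side mill_knob 0.55 [291, 298, 328, 309] [ 0.446 -0.342  0.142]
```

View pics/scene0.png

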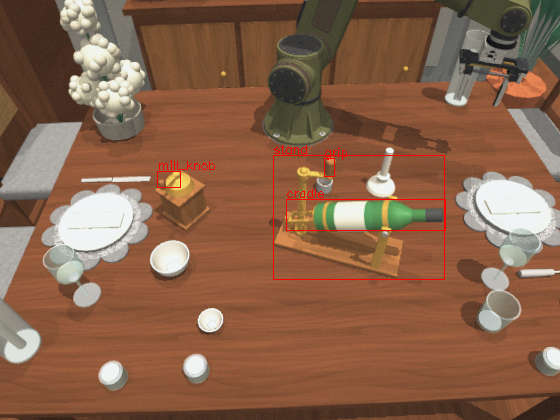

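View pics/side0.png

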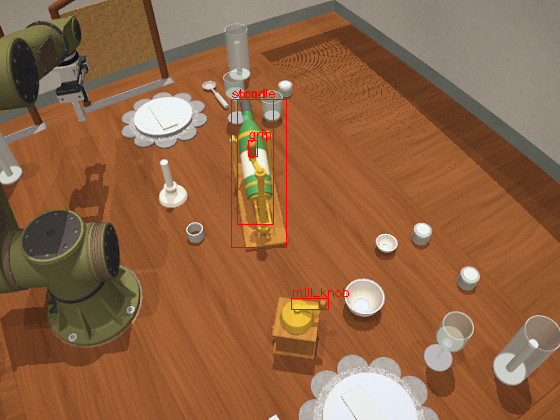

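```bash
python3 - <<'E'
from h import *
P=[]
for n in ['scene','side']:
    d=np.load(n+'0.npz');X=d['X'].reshape(-1,3);c=d['img'].reshape(-1,3)
    ok=np.isfinite(X).all(1)&(abs(X[:,0]-.53)<.25)&(X[:,1]>-.2)&(X[:,1]<.42)
    q=X[ok]; 
    g=q[(q[:,2]>.252)&(q[:,2]<.296)&(np.hypot(q[:,0]-.515,q[:,1]-.03)<.05)]; print(n,'grip',len(g),g.min(0),g.max(0),np.median(g,0))
    a=q[(q[:,2]>.230)&(q[:,2]<.249)&(np.hypot(q[:,0]-.515,q[:,1]-.03)<.12)]; print('arm',len(a),np.round(a,3).tolist()[:40])
    b=q[(q[:,2]>.010)&(q[:,2]<.021)]; print('base',len(b))
    P.append(b)
b=np.vstack(P)[:,:2].astype(np.float32)
# keep main cluster
m=np.median(b,0);b=b[np.hypot(*(b-m).T)<.2]
print(cv2.minAreaRect(b),m)
E
```

```text
scene grip 175 [0.50480512 0.01919754 0.25207038] [0.52775723 0.04262807 0.2952227 ] [0.52129966 0.02963059 0.2783982 ]
arm 240 [[0.487, -0.035, 0.242], [0.492, -0.033, 0.247], [0.491, -0.021, 0.246], [0.49, -0.018, 0.245], [0.495, -0.038, 0.247], [0.495, -0.035, 0.246], [0.494, -0.019, 0.245], [0.494, -0.016, 0.245], [0.498, -0.04, 0.246], [0.498, -0.038, 0.246], [0.5, -0.019, 0.248], [0.5, -0.017, 0.247], [0.498, -0.014, 0.245], [0.502, -0.043, 0.248], [0.501, -0.041, 0.246], [0.502, -0.038, 0.247], [0.502, -0.017, 0.247], [0.5, -0.014, 0.244], [0.502, -0.043, 0.244], [0.505, -0.041, 0.247], [0.505, -0.038, 0.246], [0.506, -0.036, 0.247], [0.508, -0.02, 0.248], [0.504, -0.017, 0.245], [0.507, -0.015, 0.247], [0.503, -0.012, 0.244], [0.504, -0.01, 0.245], [0.501, -0.007, 0.241], [0.503, -0.005, 0.244], [0.502, -0.003, 0.242], [0.505, -0.001, 0.245], [0.504, 0.002, 0.244], [0.504, 0.004, 0.244], [0.505, 0.006, 0.245], [0.503, 0.009, 0.243], [0.504, -0.043, 0.243], [0.507, -0.041, 0.246], [0.508, -0.039, 0.246], [0.508, -0.036, 0.246], [0.508, -0.034, 0.246]]
base 3782
side grip 144 [
[... 464 characters left out ...]
 0.033, 0.239], [0.504, 0.026, 0.245], [0.506, 0.024, 0.245], [0.508, 0.022, 0.246], [0.51, 0.022, 0.246], [0.512, 0.019, 0.247], [0.514, 0.017, 0.247], [0.502, 0.029, 0.24], [0.504, 0.026, 0.241], [0.505, 0.022, 0.245], [0.507, 0.021, 0.244], [0.508, 0.018, 0.246], [0.511, 0.018, 0.245], [0.512, 0.013, 0.248], [0.516, 0.016, 0.244], [0.503, 0.019, 0.244], [0.504, 0.015, 0.247], [0.507, 0.016, 0.244], [0.508, 0.012, 0.247], [0.51, 0.01, 0.249], [0.512, 0.009, 0.247], [0.502, 0.017, 0.243], [0.502, 0.012, 0.246], [0.507, 0.009, 0.247], [0.509, 0.008, 0.247]]
base 2089
((0.538461446762085, 0.07261236011981964), (0.34984734654426575, 0.2689044773578644), 39.77888870239258) [0.5357697 0.0651838]
```

The scene view shows the red grip at about (329,167) and the crank hub at (304,172). The bottle's neck points right, which is +y, and the mill is well off to the left at (180,185). Next I'll fit the crank axis, base direction and tilt from the existing clouds.

```bash
python3 - <<'E'
from h import *
Q=[];C=[]
for n in ['scene','side']:
    d=np.load(n+'0.npz');X=d['X'].reshape(-1,3);c=d['img'].reshape(-1,3).astype(int)
    ok=np.isfinite(X).all(1);Q.append(X[ok]);C.append(c[ok])
    q,c=Q[-1],C[-1]
    a=q[(q[:,2]>.235)&(q[:,2]<.262)&(q[:,0]>.45)&(q[:,0]<.56)&(q[:,1]>-.1)&(q[:,1]<.08)]
    print(n,'crank',len(a),a.min(0).round(3),a.max(0).round(3))
    for y in np.arange(-.06,.06,.01):
        s=a[(a[:,1]>=y)&(a[:,1]<y+.01)]
        if len(s): print(round(y,3),len(s),s[:,0].min().round(3),s[:,0].max().round(3),s[:,2].max().round(3))
    # base: top z~16mm wooden
    b=q[(q[:,2]>.011)&(q[:,2]<.021)&(abs(q[:,0]-.54)<.12)&(q[:,1]>-.12)&(q[:,1]<.32)]
    r=cv2.minAreaRect(b[:,:2].astype(np.float32)); print(n,'base',len(b),r,cv2.boxPoints(r).round(3).tolist())
    g=(c[:,1]>c[:,0]*1.4)&(c[:,1]>c[:,2]*1.2)&(q[:,2]>.08)&(abs(q[:,0]-.54)<.12)&(q[:,1]>-.12)&(q[:,1]<.35)
    bb=q[g]; m=bb.mean(0); u=np.linalg.svd(bb-m,full_matrices=False)[2][0]; print('bottle',len(bb),m.round(3),(u*np.sign(u[1])).round(3),bb.min(0).round(3),bb.max(0).round(3))
    k=q[(q[:,2]>.05)&(q[:,0]>.25)&(q[:,0]<.5)&(q[:,1]>.06)&(q[:,1]<.3)]; print('candle',len(k),np.median(k,0).round(3),k.max(0).round(3))
E
```

```text
scene crank 294 [ 0.487 -0.043  0.236] [0.528 0.041 0.262]
-0.05 13 0.498 0.512 0.248
-0.04 44 0.487 0.519 0.255
-0.03 54 0.491 0.52 0.258
-0.02 33 0.49 0.515 0.248
-0.01 24 0.501 0.516 0.245
0.0 26 0.503 0.518 0.247
0.01 28 0.505 0.521 0.261
0.02 37 0.508 0.528 0.261
0.03 30 0.52 0.527 0.262
0.04 5 0.516 0.521 0.261
scene base 3452 ((0.5415592193603516, 0.07145346701145172), (0.3333251178264618, 0.12376181781291962), 69.2016372680664) [[0.42500001192092896, -0.06199999898672104], [0.5400000214576721, -0.10599999874830246], [0.6589999794960022, 0.20499999821186066], [0.5429999828338623, 0.24899999797344208]]
bottle 1519 [0.583 0.134 0.171] [0.299 0.892 0.338] [0.501 0.    0.09 ] [0.621 0.242 0.211]
candle 255 [0.337 0.228 0.103] [0.35  0.247 0.153]
side crank 210 [ 0.486 -0.041  0.235] [0.519 0.035 0.262]
-0.05 2 0.493 0.504 0.248
-0.04 62 0.488 0.513 0.261
-0.03 37 0.486 0.514 0.261
-0.02 11 0.491 0.516 0.252
-0.01 15 0.498 0.512 0.25
0.0 20 0.5 0.514 0.249
0.01 14 0.502 0.516 0.248
0.02 40 0.5 0.519 0.262
0.03 9 0.5 0.504 0.258
side base 1756 ((0.5338377952575684, 0.07485426962375641), (0.33711856603622437, 0.12727609276771545), 69.04342651367188) [[0.414000004529953, -0.05999999865889549], [0.5329999923706055, -0.10499999672174454], [0.6539999842643738, 0.20999999344348907], [0.5350000262260437, 0.2549999952316284]]
bottle 697 [0.556 0.128 0.173] [0.355 0.868 0.346] [0.486 0.002 0.097] [0.618 0.253 0.29 ]
candle 250 [0.324 0.227 0.096] [0.499 0.249 0.157]
```

>>> step_arm(
  plan=[
    {"dz": -0.25,"claw": 0.4},
    {"dz": -0.25,"claw": 0.4},
    {"dz": -0.25,"claw": 0.4},
    {"dz": -0.25,"claw": 0.4},
    {"dz": -0.3,"claw": 0.4},
    {"dx": -0.315,"dy": -0.23,"claw": 0.4},
    {"dx": -0.315,"dy": -0.23,"claw": 0.4},
    {"dx": -0.315,"dy": -0.23,"claw": 0.4},
    {"dx": -0.315,"dy": -0.23,"claw": 0.4},
    {"dx": -0.315,"dy": -0.23,"claw": 0.4},
  ],
)

```text
$.plan[0]: bad value
```

>>> step_arm(
  plan=[
    {"dx": -0.315,"dy": -0.23,"claw": 0.4},
    {"dx": -0.315,"dy": -0.23,"claw": 0.4},
    {"dx": -0.315,"dy": -0.23,"claw": 0.4},
    {"dx": -0.315,"dy": -0.23,"claw": 0.4},
    {"dx": -0.315,"dy": -0.23,"claw": 0.4},
    {"dx": -0.315,"dy": -0.23,"claw": 0.4},
    {"dx": -0.315,"dy": -0.23,"claw": 0.4},
    {"dx": -0.3,"dy": -0.2,"claw": 0.4},
    {"dx": -0.2,"dy": -0.1,"claw": 0.4},
    {"claw": 0.4},
  ],
)

```text
$.plan[0]: bad value
```

```bash
python3 - <<'E'
from h import *
p=cam('wrist'); X=cloud(p); save(p,'w1.png')
o=telemetry.get_obs();print(o['ee_pos'],o['eef_rot'],o['grip_width'],o['force'])
q=X.reshape(-1,3)
for t in ['grip']:
    for r in viewer.recognise(t,p)[:2]: print(t,r)
g=q[(q[:,2]>.275)&(q[:,2]<.298)&(np.hypot(q[:,0]-.513,q[:,1]-.031)<.05)]
if len(g): print('grip',len(g),g.min(0),g.max(0))
a=q[(q[:,2]>.248)&(q[:,2]<.265)&(np.hypot(q[:,0]-.503,q[:,1]+.029)<.03)]
if len(a): print('hub',len(a),a.min(0),a.max(0))
E
```

```text
[0.18692326 0.5172418  0.22242081] [-3.14153032e+00  1.12444321e-05  2.79481942e+00] 0.09380272269947514 [-0.3877086   0.33553868 -0.94590105]
```

View pics/w1.png

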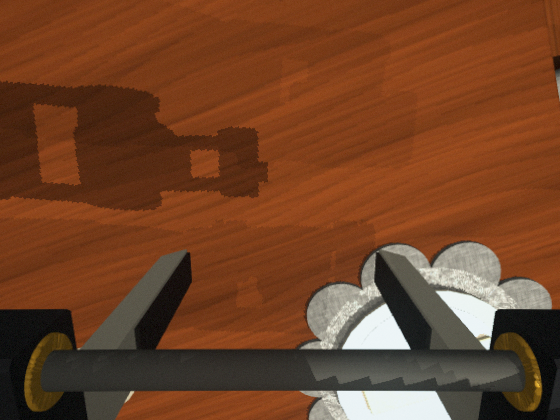

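Both moves were refused, so the arm is still at its start. The wrist view shows only the bottle's shadow and a plate at (450,330). I'll resend with every field in each row.

>>> step_arm(
  plan=[
    {"dx": 0,"dy": 0,"dz": -0.25,"rx": 0,"ry": 0,"rz": 0,"claw": 0.4},
    {"dx": 0,"dy": 0,"dz": -0.25,"rx": 0,"ry": 0,"rz": 0,"claw": 0.4},
    {"dx": 0,"dy": 0,"dz": -0.25,"rx": 0,"ry": 0,"rz": 0,"claw": 0.4},
    {"dx": 0,"dy": 0,"dz": -0.25,"rx": 0,"ry": 0,"rz": 0,"claw": 0.4},
    {"dx": 0,"dy": 0,"dz": -0.3,"rx": 0,"ry": 0,"rz": 0,"claw": 0.4},
    {"dx": -0.315,"dy": -0.23,"dz": 0,"rx": 0,"ry": 0,"rz": 0,"claw": 0.4},
    {"dx": -0.315,"dy": -0.23,"dz": 0,"rx": 0,"ry": 0,"rz": 0,"claw": 0.4},
    {"dx": -0.315,"dy": -0.23,"dz": 0,"rx": 0,"ry": 0,"rz": 0,"claw": 0.4},
    {"dx": -0.315,"dy": -0.23,"dz": 0,"rx": 0,"ry": 0,"rz": 0,"claw": 0.4},
    {"dx": -0.315,"dy": -0.23,"dz": 0,"rx": 0,"ry": 0,"rz": 0,"claw": 0.4},
  ],
)

```text
time_s: 1.6
ee_pos: [0.2965, 0.3542, 0.3526]
eef_rot: [3.141, 0.0, 2.795]
force: [1.1, 0.1, 0.0]
grip_width: 0.0566
grip_force: 0.0
```

>>> step_arm(
  plan=[
    {"dx": -0.34,"dy": -0.25,"dz": 0,"rx": 0,"ry": 0,"rz": 0,"claw": 0.4},
    {"dx": -0.34,"dy": -0.25,"dz": 0,"rx": 0,"ry": 0,"rz": 0,"claw": 0.4},
    {"dx": -0.34,"dy": -0.25,"dz": 0,"rx": 0,"ry": 0,"rz": 0,"claw": 0.4},
    {"dx": -0.34,"dy": -0.25,"dz": 0,"rx": 0,"ry": 0,"rz": 0,"claw": 0.4},
    {"dx": -0.34,"dy": -0.25,"dz": 0,"rx": 0,"ry": 0,"rz": 0,"claw": 0.4},
    {"dx": -0.34,"dy": -0.25,"dz": 0,"rx": 0,"ry": 0,"rz": 0,"claw": 0.4},
    {"dx": -0.34,"dy": -0.25,"dz": 0,"rx": 0,"ry": 0,"rz": 0,"claw": 0.4},
    {"dx": -0.34,"dy": -0.25,"dz": 0,"rx": 0,"ry": 0,"rz": 0,"claw": 0.4},
    {"dx": -0.2,"dy": -0.15,"dz": 0,"rx": 0,"ry": 0,"rz": 0,"claw": 0.4},
    {"dx": 0,"dy": 0,"dz": 0,"rx": 0,"ry": 0,"rz": 0,"claw": 0.4},
  ],
)

```text
time_s: 2.6
ee_pos: [0.4985, 0.0519, 0.3518]
eef_rot: [-3.141, -0.001, 2.792]
force: [-0.5, 0.1, 0.5]
grip_width: 0.0565
grip_force: 0.0
```

```bash
python3 - <<'E'
from h import *
p=cam('wrist'); X=cloud(p); save(p,'w2.png')
o=telemetry.get_obs();print(o['ee_pos'],o['eef_rot'],o['grip_width'],o['force'])
q=X.reshape(-1,3)
for r in viewer.recognise('grip',p)[:2]: print(r)
g=q[(q[:,2]>.280)&(q[:,2]<.298)&(np.hypot(q[:,0]-.513,q[:,1]-.031)<.025)]
if len(g): print('grip',len(g),g.min(0),g.max(0))
a=q[(q[:,2]>.240)&(q[:,2]<.268)&(np.hypot(q[:,0]-.503,q[:,1]+.029)<.03)]
if len(a): print('hub',len(a),a.min(0),a.max(0))
E
```

```text
[0.49779531 0.05323946 0.35204812] [-3.14135139e+00 -7.67455628e-04  2.79264618e+00] 0.056523863226046106 [-0.21007573 -0.20397003  0.11167278]
{'rect': [241.7, 232.9, 281.1, 278.8], 'score': 0.7}
{'rect': [196.5, 177.4, 557.9, 277.3], 'score': 0.23}
grip 1055 [0.49868675 0.02093751 0.28015612] [0.52202412 0.0442502  0.29250248]
hub 1206 [ 0.48604783 -0.04153744  0.24002855] [0.51466907 0.00077076 0.25734547]
```

View pics/w2.png

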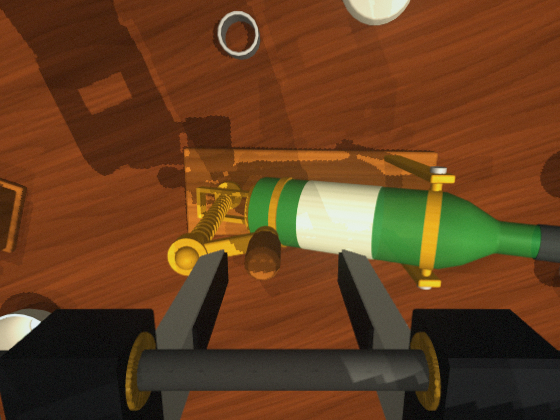

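The wrist view shows the hub at (187,257), the crank arm, and the grip at (262,255) next to the bottle's tail. The grip centre is about (0.5105, 0.0325) and the axis about (0.5005, -0.027), which puts them 60 mm apart as specified. I'll align over the grip, descend and close.

>>> step_arm(
  plan=[
    {"dx": -0.1,"dy": -0.08,"dz": 0,"rx": 0,"ry": 0,"rz": 0,"claw": 0.4},
    {"dx": -0.09,"dy": -0.07,"dz": 0,"rx": 0,"ry": 0,"rz": 0,"claw": 0.4},
    {"dx": 0,"dy": 0,"dz": 0.1,"rx": 0,"ry": 0,"rz": 0,"claw": 0.4},
    {"dx": 0,"dy": 0,"dz": 0,"rx": 0,"ry": 0,"rz": 0,"claw": 0.4},
  ],
)

```text
time_s: 3.1
ee_pos: [0.51, 0.0335, 0.3408]
eef_rot: [-3.141, -0.002, 2.795]
force: [0.3, 1.4, -0.2]
grip_width: 0.0568
grip_force: 0.0
```

>>> step_arm(
  grip_force=8,
  plan=[
    {"dx": 0,"dy": 0,"dz": 0.2,"rx": 0,"ry": 0,"rz": 0,"claw": 0.4},
    {"dx": 0,"dy": 0,"dz": 0.2,"rx": 0,"ry": 0,"rz": 0,"claw": 0.4},
    {"dx": 0,"dy": 0,"dz": 0.2,"rx": 0,"ry": 0,"rz": 0,"claw": 0.4},
    {"dx": 0,"dy": 0,"dz": 0.1,"rx": 0,"ry": 0,"rz": 0,"claw": 0.4},
    {"dx": 0,"dy": 0,"dz": 0,"rx": 0,"ry": 0,"rz": 0,"claw": 0.4},
    {"dx": 0,"dy": 0,"dz": 0,"rx": 0,"ry": 0,"rz": 0,"claw": 0.9},
    {"dx": 0,"dy": 0,"dz": 0,"rx": 0,"ry": 0,"rz": 0,"claw": 0.9},
    {"dx": 0,"dy": 0,"dz": 0,"rx": 0,"ry": 0,"rz": 0,"claw": 0.9},
    {"dx": 0,"dy": 0,"dz": 0,"rx": 0,"ry": 0,"rz": 0,"claw": 0.9},
    {"dx": 0,"dy": 0,"dz": 0,"rx": 0,"ry": 0,"rz": 0,"claw": 0.9},
  ],
)

```text
time_s: 4.1
ee_pos: [0.5103, 0.0332, 0.2727]
eef_rot: [-3.141, 0.0, 2.795]
force: [-0.6, -0.7, 2.3]
grip_width: 0.0235
grip_force: 8.0
```

```bash
python3 - <<'E'
from h import *
o=telemetry.get_obs();print(o['ee_pos'],o['eef_rot'],o['grip_width'],o['force'],o['grip_force'])
# plan: positions around circle from 80.5deg clockwise, 10 deg steps, in tool axes
yaw=2.795; tx=np.array([np.cos(yaw),np.sin(yaw)]);ty=np.array([np.sin(yaw),-np.cos(yaw)])
c=np.array([.5005,-.027]); v=np.array(o['ee_pos'][:2])-c; th=np.degrees(np.arctan2(v[1],v[0])); print(th,np.hypot(*v))
pos=lambda a:.06*np.array([np.cos(np.radians(a)),np.sin(np.radians(a))])
for k in range(36):
    d=pos(80-10*(k+1))-pos(80-10*k); print(80-10*k,'->',round(d@tx*10,3),round(d@ty*10,3))
E
```

```text
[0.51026432 0.03322295 0.27271462] [-3.14088758e+00  3.71424542e-04  2.79466991e+00] 0.0235087931814314 [-0.6056153  -0.68413439  2.32679802] 7.9978737904457375
80.79042760476744 0.06100939252943565
80 -> -0.104 0.009
70 -> -0.104 -0.009
60 -> -0.101 -0.027
50 -> -0.095 -0.044
40 -> -0.086 -0.06
30 -> -0.074 -0.074
20 -> -0.06 -0.086
10 -> -0.044 -0.095
0 -> -0.027 -0.101
-10 -> -0.009 -0.104
-20 -> 0.009 -0.104
-30 -> 0.027 -0.101
-40 -> 0.044 -0.095
-50 -> 0.06 -0.086
-60 -> 0.074 -0.074
-70 -> 0.086 -0.06
-80 -> 0.095 -0.044
-90 -> 0.101 -0.027
-100 -> 0.104 -0.009
-110 -> 0.104 0.009
-120 -> 0.101 0.027
-130 -> 0.095 0.044
-140 -> 0.086 0.06
-150 -> 0.074 0.074
-160 -> 0.06 0.086
-170 -> 0.044 0.095
-180 -> 0.027 0.101
-190 -> 0.009 0.104
-200 -> -0.009 0.104
-210 -> -0.027 0.101
-220 -> -0.044 0.095
-230 -> -0.06 0.086
-240 -> -0.074 0.074
-250 -> -0.086 0.06
-260 -> -0.095 0.044
-270 -> -0.101 0.027
```

>>> step_arm(
  plan=[
    {"dx": -0.1,"dy": 0.01,"dz": 0,"rx": 0,"ry": 0,"rz": 0,"claw": 0.9},
    {"dx": -0.1,"dy": -0.01,"dz": 0,"rx": 0,"ry": 0,"rz": 0,"claw": 0.9},
    {"dx": -0.1,"dy": -0.03,"dz": 0,"rx": 0,"ry": 0,"rz": 0,"claw": 0.9},
    {"dx": -0.095,"dy": -0.045,"dz": 0,"rx": 0,"ry": 0,"rz": 0,"claw": 0.9},
    {"dx": -0.085,"dy": -0.06,"dz": 0,"rx": 0,"ry": 0,"rz": 0,"claw": 0.9},
  ],
)

```text
time_s: 4.6
ee_pos: [0.5522, 0.0044, 0.2728]
eef_rot: [3.14, 0.002, 2.795]
force: [1.6, 5.5, 4.0]
grip_width: 0.0236
grip_force: 8.0
```

>>> step_arm(
  plan=[
    {"dx": -0.075,"dy": -0.075,"dz": 0,"rx": 0,"ry": 0,"rz": 0,"claw": 0.9},
    {"dx": -0.06,"dy": -0.085,"dz": 0,"rx": 0,"ry": 0,"rz": 0,"claw": 0.9},
    {"dx": -0.045,"dy": -0.095,"dz": 0,"rx": 0,"ry": 0,"rz": 0,"claw": 0.9},
    {"dx": -0.027,"dy": -0.1,"dz": 0,"rx": 0,"ry": 0,"rz": 0,"claw": 0.9},
    {"dx": -0.01,"dy": -0.105,"dz": 0,"rx": 0,"ry": 0,"rz": 0,"claw": 0.9},
    {"dx": 0.01,"dy": -0.105,"dz": 0,"rx": 0,"ry": 0,"rz": 0,"claw": 0.9},
    {"dx": 0.027,"dy": -0.1,"dz": 0,"rx": 0,"ry": 0,"rz": 0,"claw": 0.9},
    {"dx": 0.045,"dy": -0.095,"dz": 0,"rx": 0,"ry": 0,"rz": 0,"claw": 0.9},
    {"dx": 0.06,"dy": -0.085,"dz": 0,"rx": 0,"ry": 0,"rz": 0,"claw": 0.9},
    {"dx": 0.075,"dy": -0.075,"dz": 0,"rx": 0,"ry": 0,"rz": 0,"claw": 0.9},
  ],
)

```text
time_s: 5.6
ee_pos: [0.5195, -0.083, 0.2727]
eef_rot: [-3.141, 0.001, 2.794]
force: [3.1, 0.8, 4.2]
grip_width: 0.0235
grip_force: 8.0
```

```bash
cat > t.py <<'E'
from h import *
import sys
o=telemetry.get_obs();print(o['time_s'],o['ee_pos'],o['grip_width'],o['force'],o['qpos'].round(2))
v=o['ee_pos'][:2]-np.array([.5005,-.027]);print('r',np.hypot(*v),'ang',np.degrees(np.arctan2(v[1],v[0])))
u=np.array([np.cos(np.radians(69.1)),np.sin(np.radians(69.1))]);ax=np.array([.5005,-.027])
piv=ax+.215*u
# tilt: bottle points -> stand frame, symmetric outline along s: fit top ridge and axis
for n in ['scene','side']:
    p=cam(n);X=cloud(p);c=p['img'].astype(int)
    q=X.reshape(-1,3);c=c.reshape(-1,3)
    s=(q[:,:2]-ax)@u; l=(q[:,:2]-ax)@np.array([-u[1],u[0]])
    ok=(s>.09)&(s<.26)&(abs(l)<.045)&(q[:,2]>.07)&(q[:,2]<.33)
    gw=((c[:,1]>c[:,0]*1.3))|((c.min(1)>110))
    ok&=gw
    S=np.c_[s,l,q[:,2]][ok]
    # cylinder radius .037 axis through: fit axis h0+tan*s , lateral l0
    from scipy.optimize import least_squares
    def f(x):
        t=np.array([np.cos(x[0]),x[2],np.sin(x[0])]);t/=np.linalg.norm(t)
        d=S-np.array([.215,x[3],.165+x[1]]);d=d-np.outer(d@t,t)
        return np.linalg.norm(d,axis=1)-.037
    r=least_squares(f,[.3,0,0,0],loss='soft_l1',f_scale=.003); print(n,len(S),'tilt',r.x.round(3),'res',np.median(abs(r.fun)).round(4))
    if len(sys.argv)>1: save(p,n+sys.argv[1]+'.png')
E
python3 t.py
```

```text
5.6 [ 0.51948993 -0.08303697  0.2727198 ] 0.02353580308051786 [3.12706477 0.82575823 4.24908674] [-0.23  0.21  1.52 -0.    1.41 -1.45]
r 0.05916721122407703 ang -71.27939648651902
scene 1839 tilt [ 0.189 -0.003  0.04   0.   ] res 0.0015
side 862 tilt [ 0.185 -0.002 -0.001 -0.001] res 0.0015
```

>>> step_arm(
  plan=[
    {"dx": 0.085,"dy": -0.06,"dz": 0,"rx": 0,"ry": 0,"rz": 0,"claw": 0.9},
    {"dx": 0.095,"dy": -0.045,"dz": 0,"rx": 0,"ry": 0,"rz": 0,"claw": 0.9},
    {"dx": 0.1,"dy": -0.027,"dz": 0,"rx": 0,"ry": 0,"rz": 0,"claw": 0.9},
    {"dx": 0.105,"dy": -0.01,"dz": 0,"rx": 0,"ry": 0,"rz": 0,"claw": 0.9},
    {"dx": 0.105,"dy": 0.01,"dz": 0,"rx": 0,"ry": 0,"rz": 0,"claw": 0.9},
    {"dx": 0.1,"dy": 0.027,"dz": 0,"rx": 0,"ry": 0,"rz": 0,"claw": 0.9},
    {"dx": 0.095,"dy": 0.045,"dz": 0,"rx": 0,"ry": 0,"rz": 0,"claw": 0.9},
    {"dx": 0.085,"dy": 0.06,"dz": 0,"rx": 0,"ry": 0,"rz": 0,"claw": 0.9},
    {"dx": 0.075,"dy": 0.075,"dz": 0,"rx": 0,"ry": 0,"rz": 0,"claw": 0.9},
    {"dx": 0.06,"dy": 0.085,"dz": 0,"rx": 0,"ry": 0,"rz": 0,"claw": 0.9},
  ],
)

```text
time_s: 6.7
ee_pos: [0.4402, -0.0357, 0.2726]
eef_rot: [3.141, 0.002, 2.795]
force: [12.0, -0.8, 1.6]
grip_width: 0.0234
grip_force: 8.0
```

```bash
python3 t.py
```

```text
6.7 [ 0.44024269 -0.03571413  0.27263171] 0.023439790849106006 [12.01093055 -0.7968586   1.63691938] [-0.16  0.02  1.73  0.    1.39 -1.39]
r 0.060884146843930766 ang -171.7711995795156
scene 1851 tilt [ 0.092 -0.003  0.042  0.   ] res 0.0014
side 438 tilt [ 0.071 -0.002 -0.054 -0.004] res 0.0013
```

>>> step_arm(
  plan=[
    {"dx": 0.035,"dy": 0.1,"dz": 0,"rx": 0,"ry": 0,"rz": 0,"claw": 0.9},
    {"dx": 0.025,"dy": 0.1,"dz": 0,"rx": 0,"ry": 0,"rz": 0,"claw": 0.9},
    {"dx": 0.01,"dy": 0.105,"dz": 0,"rx": 0,"ry": 0,"rz": 0,"claw": 0.9},
    {"dx": -0.01,"dy": 0.105,"dz": 0,"rx": 0,"ry": 0,"rz": 0,"claw": 0.9},
    {"dx": -0.027,"dy": 0.1,"dz": 0,"rx": 0,"ry": 0,"rz": 0,"claw": 0.9},
    {"dx": -0.045,"dy": 0.095,"dz": 0,"rx": 0,"ry": 0,"rz": 0,"claw": 0.9},
    {"dx": -0.06,"dy": 0.085,"dz": 0,"rx": 0,"ry": 0,"rz": 0,"claw": 0.9},
    {"dx": -0.075,"dy": 0.075,"dz": 0,"rx": 0,"ry": 0,"rz": 0,"claw": 0.9},
    {"dx": 0,"dy": 0,"dz": 0,"rx": 0,"ry": 0,"rz": 0,"claw": 0.9},
    {"dx": 0,"dy": 0,"dz": 0,"rx": 0,"ry": 0,"rz": 0,"claw": 0.9},
  ],
)

```text
time_s: 7.8
ee_pos: [0.4798, 0.0309, 0.2726]
eef_rot: [-3.141, 0.0, 2.795]
force: [1.8, -0.1, 6.4]
grip_width: 0.0236
grip_force: 8.0
```

```bash
python3 t.py 3
```

```text
7.8 [0.47983666 0.03093832 0.27258388] 0.023626598064750322 [ 1.8390447  -0.12933197  6.38421245] [-0.01  0.11  1.63 -0.    1.4  -1.24]
r 0.061512785155842124 ang 109.62846011602255
scene 1867 tilt [ 0.012 -0.003  0.041  0.   ] res 0.0013
side 363 tilt [-0.073  0.058 -0.444 -0.056] res 0.0043
```

The scene camera puts the tilt at about 0.01 rad, so the bottle is level. I'll open the fingers and retreat straight up.

>>> step_arm(
  plan=[
    {"dx": 0,"dy": 0,"dz": 0,"rx": 0,"ry": 0,"rz": 0,"claw": 0.4},
    {"dx": 0,"dy": 0,"dz": 0,"rx": 0,"ry": 0,"rz": 0,"claw": 0.4},
    {"dx": 0,"dy": 0,"dz": 0,"rx": 0,"ry": 0,"rz": 0,"claw": 0.4},
    {"dx": 0,"dy": 0,"dz": 0,"rx": 0,"ry": 0,"rz": 0,"claw": 0.4},
    {"dx": 0,"dy": 0,"dz": -0.1,"rx": 0,"ry": 0,"rz": 0,"claw": 0.4},
    {"dx": 0,"dy": 0,"dz": -0.25,"rx": 0,"ry": 0,"rz": 0,"claw": 0.4},
    {"dx": 0,"dy": 0,"dz": -0.3,"rx": 0,"ry": 0,"rz": 0,"claw": 0.4},
    {"dx": 0,"dy": 0,"dz": -0.3,"rx": 0,"ry": 0,"rz": 0,"claw": 0.4},
    {"dx": 0,"dy": 0,"dz": -0.3,"rx": 0,"ry": 0,"rz": 0,"claw": 0.4},
    {"dx": 0,"dy": 0,"dz": 0,"rx": 0,"ry": 0,"rz": 0,"claw": 0.4},
  ],
)

```text
time_s: 8.9
ee_pos: [0.4801, 0.0308, 0.4019]
eef_rot: [3.14, 0.006, 2.795]
force: [-0.1, 0.2, -0.8]
grip_width: 0.0559
grip_force: 0.0
```

```bash
python3 t.py 4
```

```text
8.9 [0.48012774 0.03078584 0.40185925] 0.05589504293661383 [-0.05914844  0.22299362 -0.79464526] [-0.01  0.07  1.39 -0.    1.68 -1.24]
r 0.061271791859196574 ang 109.41997555834084
scene 1866 tilt [ 0.011 -0.003  0.041  0.   ] res 0.0013
side 681 tilt [ 0.007 -0.001 -0.009 -0.002] res 0.0012
```

View pics/scene4.png

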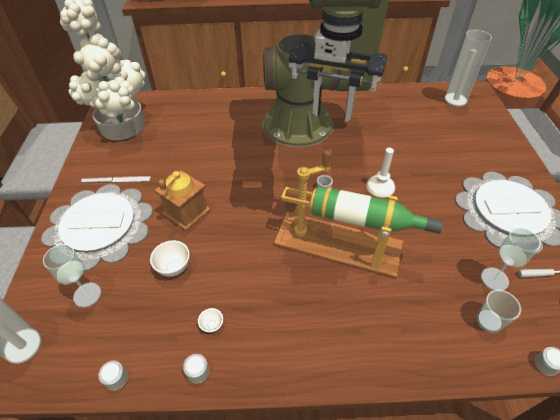

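The bottle at (375,210) now lies parallel to the base. The gripper at (335,95) is clear of the grip at (326,158), and the mill at (183,195) hasn't moved.

```bash
python3 -c "
from station import hand_in
print(hand_in())"
```

```text
the job is handed in; nothing more can be done
None
```

The crank was wound clockwise by its grip until both cameras measured the bottle within about 0.01 rad of level; I then let go and handed in at about 9 s, with the gripper clear, no contact seen with the bottle, and the coffee mill untouched.

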